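# Find the heavy side of a wheel by feel and hold it down

## Task

The steel wheel on the balancing stand has a heavy slug sealed inside, and nothing on the outside shows where. Turn the wheel by its handles with the gripper, at least 45 degrees one way or the other, feel from the effort which side is heavy, bring the heavy side straight down and finish while still holding the wheel still in the gripper, so that the light spot at the top can be marked. Leave the other things on the bench alone.

Things in the scene. Friction and masses are not known exactly. Their poses are not given: they have to be found in the camera images.
- stand: Grey balancing stand, fixed: base 130 (x) by 126 (y) by 12 mm, two uprights at y = -47 and +47 mm, 46 mm wide, up to z = 141 mm. Origin: centre of the underside; y along the wheel's level axle, z up. Axle at x = 0, z = 118 mm. Stiff bearings (0.34 N m of drag); the slug pulls with 0.22 to 0.29 N m at most, so the wheel stays where left.
- hub (a point): Centre of the wheel: a steel disc 120 mm across, 30 mm thick, with eight round radial handles 45 degrees apart, 14 mm thick, their black sleeves 66 to 94 mm from the axle. It turns without end about the y axis of hub and stand; x points along the handle with the yellow end cap.
- marker: red and black marker pen, 14x125 mm, lying on the bench; a bystander.
- septa_tin: round metal tin, 65 mm across, 26 mm high, on the bench; a bystander.
- spanner_small: small steel open-end spanner, 105 mm long, lying on the bench; a bystander.
- screwdriver_small: screwdriver with green handle, 182 mm long, lying on the bench; a bystander.
- bottle_buffer: white bottle with blue cap, 58 mm across, 130 mm high, standing on the bench; a bystander.
- yellow (a point): Middle of the handle with the yellow end cap (the other caps are blue), 82 mm from the axle. It only shows how far the wheel has turned: the slug ('heavy' in the rules is its centre, 38 mm from the axle, never reported) lies at any angle from it, new each time.

How it is judged:
By the outcome, as a careful person would: the job done as asked, in the order asked, and still so for the second after the job is handed in, while the arm keeps its last pose, push and grip.
It also fails if it takes over 72 s, if anything falls off the work surface, if the arm or the gripper's body presses on something with over 40 N, if the wrist force passes 120 N, or if a joint passes its speed limit or range.

## Robot

A 6-joint arm with a two-finger parallel gripper is mounted at the origin on a cart in front of the work surface, level with it; the furniture and walls round the work are solid. World frame = base frame: x ahead of the robot, y to its left, z up, the work surface at z = 0. Lengths are in m, angles in rad, forces in N, time in s.
With the tool pointing down it reaches from about 0.3 to 0.875 m from the base axis. Payload 6.4 kg.
Tool frame: the origin (TCP) lies between the finger pads; the fingertips stand ctrl.tip_extent ahead of it and the grasp point (between the pads) is the TCP (ctrl.tip_extent is the distance from the TCP to the fingertips, in m); z points along the fingers, y is the line along which they close (so a half turn about z gives the same grasp; the last joint's range is limited). The gripper opens to 85 mm and grips with 20 to 120 N. Pads are 22 mm wide; open, the fingers measure 114 mm over their backs; the gripper's body (76 mm by 85 mm) begins 54 mm behind the grasp point. The pads swing forward as they close: fully open they stand 13 mm farther back than shut.
Start: joints at [0.949, 0.181, 1.607, -0, 1.354, -0.206], TCP at [0.232, 0.526, 0.215] pointing down, gripper open.
Joint ranges: [-2.99, 2.99], [-0.89, 2.07], [0.3, 2.58], [-1.14, 4.28], [0, 2.63], [-3.12, 3.12]. Speed limits (rad/s): [2.57, 2.57, 3.01, 3.14, 3.14, 3.14].

## Interface

Orientations are given as a unit quaternion [w, x, y, z].
In Python, from bench import ctrl gives the robot as it stands.
- The arm moves only by the tool send_rows, never from a script. Its arguments are lists of equal length, an entry for each row: "dr": the turn, a rotation vector about the tool's x, y, z in units of 6 degrees (1.0 is 6 degrees), a list of three; "xyz": the shift along the tool's x, y, z in cm, a list of three; "jaw": the opening in per cent of the stroke, from 0 (shut) to 100 (fully open). In form: {"dr": [[wx, wy, wz], ...], "xyz": [[dx, dy, dz], ...], "jaw": [jaw, ...]}. A call has exactly 8 rows; each row is the pose to reach, as a shift and turn from the pose commanded when the call began, along the tool's axes at that moment; what a row does not reach only later rows make up. A row lasts 1/8 s, in which the tool goes at most 62.5 mm and 10.7 degrees, less where a joint would pass 70% of its speed; a pose out of reach is approached as far as the arm can. A call with a gripper value outside its range is refused whole. The fingers move at their own pace and stop on an object; the grip force is fixed at half the most. Time passes only in rows, so rows that repeat a pose let the fingers close, or fill a call up. It gives the time, the measured TCP pose, the force, the opening and the grip force at its end, in the units of the state.
- ctrl.get_obs(): the state, without advancing time (a new reading comes with each control period).
- ctrl.camera(name): name is "side" or "top" or "wrist"; returns the picture (480x640x3 uint8, red, green, blue); there is no depth.
- ctrl.calibration(name): a dict with "camera_matrix" (3x3 intrinsics, pixels), "D" ([k1, k2, p1, p2, k3] as OpenCV has them; the pictures are not rectified), "world_from_camera" (4x4, takes a point from camera to world coordinates). Camera axes: x right, y up, looking along -z (the intrinsics and any distortion apply to the point x, -y, -z); pixel columns grow to the right and rows downward; lengths in m; the calibration is good to about 2 mm. A picture is of the moment at which its call begins: read the wrist's pose just before it. calibration takes no time and is no camera call; for the wrist camera it gives the pose at the moment of the call.
- ctrl.hand_in(): hands the job in; it is judged then, once.
The state is a dict: "time_s": time; "q": joint angles; "dq": joint speeds; "joint_efforts": joint torques, N m; "eef_pos": TCP position; "eef_rot": TCP orientation; "wrist_force": force on the tool from outside, world axes, zero at the start; "torque": the same for the moment, N m; "opening": opening from 0.0 (shut) to 1.0 (fully open); "grasp_force": force on a finger pad.
Only numpy, scipy, OpenCV 4.12 (cv2) and the standard library are available. Lean on these libraries where they do the work, as an engineer would, in place of code of your own. Each camera call takes 0.05 s, during which the arm holds its last target. There are 200 camera calls.

## Working session

There is one attempt and no reset: what is moved stays moved. The work goes in short steps, Python scripts to look and compute and a tool call to move; the robot and the scene stay as the last step left them, time stands still between calls to the robot, and variables do not carry over. Pictures are saved under pics/ and viewed, at most 10 in all, crops included, and the job is handed in when it is done.

Besides the shell and the picture viewer there is one more tool, called as name(argument=value, ...) on one line, values as JSON. send_rows: Moves the arm, as the interface text tells. Its arguments: {"type":"object","properties":{"dr":{"type":"array","items":{"type":"array","items":{"type":"number"}}},"xyz":{"type":"array","items":{"type":"array","items":{"type":"number"}}},"jaw":{"type":"array","items":{"type":"number"}}},"required":["dr","xyz","jaw"]}

```bash
mkdir -p pics; ls; python3 - <<'E'
from bench import ctrl
import cv2,numpy as np
o=ctrl.get_obs();print({k:np.round(v,3).tolist() for k,v in o.items()},ctrl.tip_extent)
for n in("side","top"):
    cv2.imwrite(f"pics/{n}0.png",ctrl.camera(n)[:,:,::-1]);c=ctrl.calibration(n);print(n,c)
E
```

```text
pics
{'time_s': 0.0, 'q': [0.949, 0.182, 1.608, 0.0, 1.354, -0.206], 'dq': [-0.001, 0.001, 0.001, 0.001, -0.0, 0.002], 'joint_efforts': [-0.002, -44.487, -35.134, -0.0, 0.009, 0.0], 'eef_pos': [0.232, 0.526, 0.214], 'eef_rot': [-0.0, 0.206, 0.978, -0.001], 'wrist_force': [0.715, -0.003, -0.739], 'torque': [0.042, 0.015, 0.02], 'grasp_force': 0.0, 'opening': 0.998} 0.019
side {'camera_matrix': array([[504.26558313,   0.        , 322.09429127],
       [  0.        , 504.26558313, 245.57508765],
       [  0.        ,   0.        ,   1.        ]]), 'D': array([0.00724261, 0.        , 0.        , 0.        , 0.        ]), 'world_from_camera': array([[-0.8580004 ,  0.4487343 , -0.2499457 ,  0.37142202],
       [-0.51364371, -0.75177251,  0.41353142,  0.16020072],
       [-0.00233657,  0.48319315,  0.87551066,  0.92706255],
       [ 0.        ,  0.        ,  0.        ,  1.        ]])}
top {'camera_matrix': array([[477.93868422,   0.        , 328.20689092],
       [  0.        , 477.93868422, 246.04686041],
       [  0.        ,   0.        ,   1.        ]]), 'D': array([-0.03290979,  0.        ,  0.        ,  0.        ,  0.        ]), 'world_from_camera': array([[-1.06535401e-02,  9.73089362e-01, -2.30181658e-01,
         3.65493273e-01],
       [-9.99941793e-01, -1.07602577e-02,  7.91669079e-04,
        -2.38237871e-01],
       [-1.70644920e-03,  2.30176694e-01,  9.73147357e-01,
         1.14376171e+00],
       [ 0.00000000e+00,  0.00000000e+00,  0.00000000e+00,
         1.00000000e+00]])}
```

View pics/side0.png

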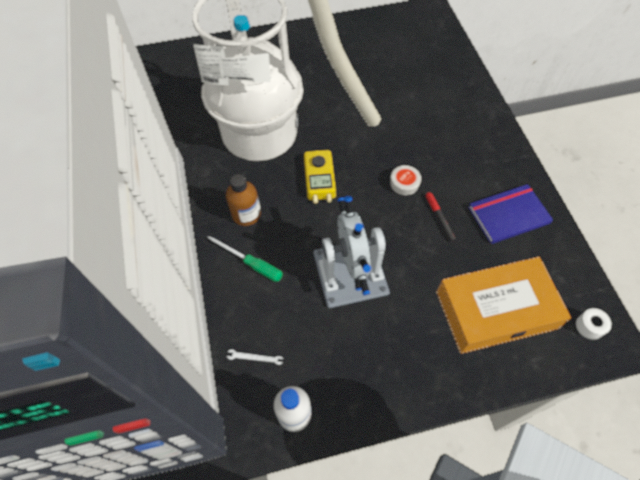

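View pics/top0.png

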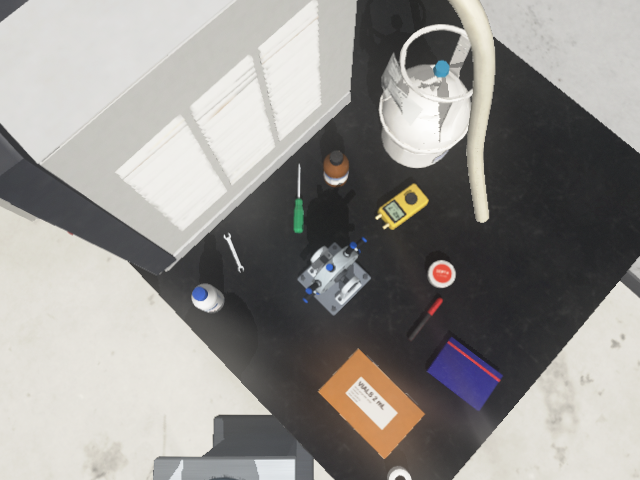

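```bash
python3 - <<'E'
import cv2,numpy as np
a=cv2.imread("pics/side0.png")[180:312,300:400];b=cv2.imread("pics/top0.png")[222:322,290:378]
a=cv2.resize(a,(400,528),interpolation=cv2.INTER_CUBIC);b=cv2.resize(b,None,fx=4.5,fy=4.5,interpolation=cv2.INTER_CUBIC)
c=np.zeros((528,800,3),np.uint8);c[:,:400]=a;c[:450,400:796]=b;cv2.imwrite("pics/crop0.png",c)
E
```

```text
(no output)
```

View pics/crop0.png

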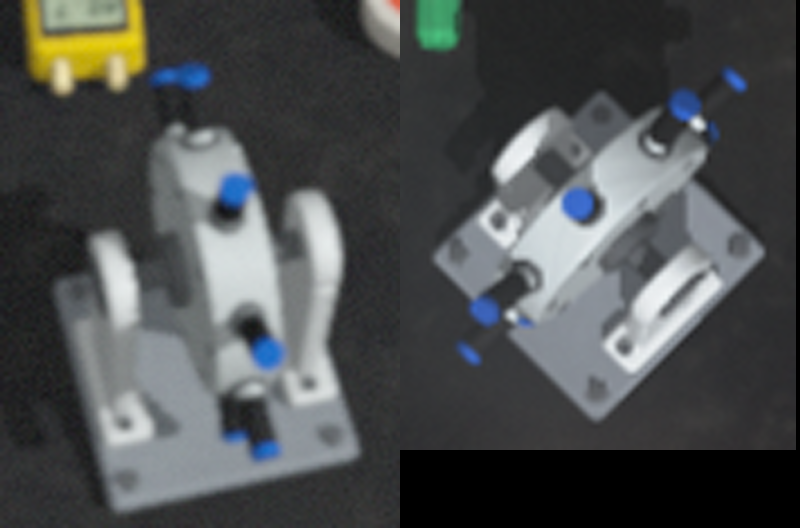

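```bash
cat > h.py <<'E'
import cv2,numpy as np
from scipy.optimize import least_squares
from scipy.spatial.transform import Rotation as R
from bench import ctrl
def proj(n,P,cal=None):
    c=cal or ctrl.calibration(n);T=np.linalg.inv(c["world_from_camera"]);p=np.atleast_2d(P)@T[:3,:3].T+T[:3,3]
    p=p*[1,-1,-1]
    return cv2.projectPoints(p.reshape(-1,1,3),np.zeros(3),np.zeros(3),c["camera_matrix"],c["D"])[0].reshape(-1,2)
def w(s,p): # stand local -> world ; s=x,y,yaw
    c,si=np.cos(s[2]),np.sin(s[2]);p=np.atleast_2d(p)
    return np.c_[s[0]+c*p[:,0]-si*p[:,1],s[1]+si*p[:,0]+c*p[:,1],p[:,2]]
def hp(a,r): # handle at elevation a (rad) from stand +x toward up
    return np.c_[r*np.cos(a),0*a,.118+r*np.sin(a)]
E
python3 - <<'E'
from h import *
# stand +x chosen towards up-right in top view (far, +x -y world)
T=lambda l:np.array([(290+(a-400)/4.5,222+b/4.5) for a,b in l]); S=lambda l:np.array([(300+a/4,180+b/4) for a,b in l])
cor=[(-.065,.063,.012),(-.065,-.063,.012),(.065,-.063,.012),(.065,.063,.012)]
tc=T([(435,257),(597,418),(765,250),(602,92)]); sc=S([(112,510),(358,455)])
# which: side near corners: near=-x ; larger y is ...
tcap=T([(735,78),(685,103),(578,203),(485,310),(470,352)]); ta=np.radians([0,45,90,135,180])
scap=S([(168,77),(197,75),(235,188),(267,352),(265,450)])
ct,cs=ctrl.calibration("top"),ctrl.calibration("side")
def f(p):
    s=p[:3]; C=w(s,cor)
    return np.r_[(proj("top",C,ct)-tc).ravel(),(proj("side",w(s,hp(ta+p[3],p[4])),cs)-scap).ravel(),(proj("top",w(s,hp(ta+p[3],p[4])),ct)-tcap).ravel()]
r=least_squares(f,[.27,-.25,-.8,0,.1],loss="soft_l1");print(r.x,np.degrees(r.x[2:4]));print(f(r.x).reshape(-1,2).round(1))
print(proj("side",w(r.x[:3],cor),cs).round(0),sc)
E
```

```text
[ 0.55416563 -0.25320871 -0.79977118  0.18419602  0.09205662] [-45.82351324  10.55365427]
[[-1.1 -0.6]
 [ 0.   1.2]
 [ 1.1  0.1]
 [ 0.1 -1. ]
 [-0.5  0.2]
 [-1.3 -0.5]
 [ 0.1 -0.2]
 [ 0.   0.1]
 [-0.2 -0.1]
 [ 0.   0.5]
 [ 0.1  0.7]
 [-0.   0.6]
 [ 0.2  0.3]
 [-0.  -0. ]]
[[328. 306.]
 [390. 292.]
 [372. 237.]
 [313. 249.]] [[328.   307.5 ]
 [389.5  293.75]]
```

```bash
cat >> h.py <<'E'
import json,os
S=np.array([.55417,-.25321,-.79977])
Rs=R.from_euler("z",S[2])
def pose(a,r,dx=0): # tool on handle elevation a (deg), radius r (m), tangential offset dx along tool y (m)
    Rt=Rs*R.from_euler("y",90-a,degrees=True)*R.from_matrix(np.array([[0,1,0],[1,0,0],[0,0,-1.]]).T)
    p=w(S,hp(np.radians([a]),r))[0]+Rt.apply([0,dx,0])
    return p,Rt
def q2R(q): return R.from_quat([q[1],q[2],q[3],q[0]])
def cmd():
    if os.path.exists("cmd.json"):
        d=json.load(open("cmd.json"));return np.array(d[0]),R.from_quat(d[1])
    o=ctrl.get_obs();return np.array(o["eef_pos"]),q2R(o["eef_rot"])
def rows(tg,jaw,save=True,wd=2): # tg: list of 8 (p,R); prints rows
    p0,R0=cmd()
    xyz=[np.round(R0.inv().apply(p-p0)*100,wd).tolist() for p,_ in tg]
    dr=[np.round(np.degrees((R0.inv()*q).as_rotvec())/6,wd).tolist() for _,q in tg]
    print(json.dumps({"dr":dr,"xyz":xyz,"jaw":jaw}))
    if save: json.dump([list(p0+R0.apply(np.array(xyz[-1])/100)),list((R0*R.from_rotvec(np.radians(np.array(dr[-1])*6))).as_quat())],open("cmd.json","w"))
def rep():
    o=ctrl.get_obs();p=np.array(o["eef_pos"]);Rm=q2R(o["eef_rot"]);pc,Rc=cmd()
    l=Rs.inv().apply(p-[S[0],S[1],.118]);
    z=Rs.inv().apply(Rm.apply([0,0,-1]));a=np.degrees(np.arctan2(z[2],z[0]))
    F=Rs.inv().apply(o["wrist_force"]);M=Rs.inv().apply(o["torque"])
    ap=np.degrees(np.arctan2(l[2],l[0]));t=np.array([-np.sin(np.radians(a)),0,np.cos(np.radians(a))])
    print(f"t={o['time_s']:.2f} a_tool={a:.2f} a_pos={ap:.2f} r={np.hypot(l[0],l[2]):.4f} yoff={l[1]:.4f} err={(p-pc).round(4)} F_st={F.round(2)} M_st={M.round(3)} Ftan(+a)={F@t:.2f} Frad={F@[-t[2]*-1,0,-t[0]]:.2f} Ty_axle={-np.cross(l,F)[1]:.3f} open={o['opening']:.3f} grip={o['grasp_force']:.1f}")
    return o
E
python3 - <<'E'
from h import *
from scipy.spatial.transform import Slerp
p0,R0=cmd();p1,R1=pose(100.6,.18)
print(p0,p1,np.degrees((R0.inv()*R1).as_rotvec()))
pm=np.array([.43,.10,.30]);
sl=Slerp([0,1],R.concatenate([R0,R1]))
P=[]
for i in range(1,17):
    f=min(i/15,1); q=(1-f)**2*p0+2*f*(1-f)*pm+f*f*p1; P.append((q,sl([f])[0]))
rows(P[:8],[45]*8);rows(P[8:],[45]*8)
E
```

```text
[0.23193523 0.52557582 0.21457233] [ 0.53109571 -0.22946275  0.29492836] [ -7.06336233 -10.28144914 111.64043609]
{"dr": [[-0.08, -0.11, 1.24], [-0.16, -0.23, 2.48], [-0.24, -0.34, 3.72], [-0.31, -0.46, 4.96], [-0.39, -0.57, 6.2], [-0.47, -0.69, 7.44], [-0.55, -0.8, 8.68], [-0.63, -0.91, 9.92]], "xyz": [[-4.65, -4.1, -1.09], [-9.19, -8.16, -2.11], [-13.61, -12.18, -3.04], [-17.92, -16.16, -3.89], [-22.12, -20.09, -4.67], [-26.21, -23.97, -5.36], [-30.18, -27.82, -5.97], [-34.03, -31.62, -6.5]], "jaw": [45, 45, 45, 45, 45, 45, 45, 45]}
{"dr": [[-0.08, -0.12, 1.24], [-0.16, -0.23, 2.48], [-0.24, -0.35, 3.72], [-0.31, -0.46, 4.97], [-0.39, -0.58, 6.21], [-0.47, -0.69, 7.45], [-0.55, -0.8, 8.69], [-0.55, -0.8, 8.69]], "xyz": [[-5.15, 1.36, -0.07], [-10.19, 2.63, -0.07], [-15.15, 3.82, -0.01], [-20.0, 4.92, 0.12], [-24.75, 5.94, 0.32], [-29.41, 6.88, 0.59], [-33.96, 7.73, 0.93], [-33.96, 7.73, 0.93]], "jaw": [45, 45, 45, 45, 45, 45, 45, 45]}
```

send_rows(dr=[[-0.08, -0.11, 1.24], [-0.16, -0.23, 2.48], [-0.24, -0.34, 3.72], [-0.31, -0.46, 4.96], [-0.39, -0.57, 6.2], [-0.47, -0.69, 7.44], [-0.55, -0.8, 8.68], [-0.63, -0.91, 9.92]], xyz=[[-4.65, -4.1, -1.09], [-9.19, -8.16, -2.11], [-13.61, -12.18, -3.04], [-17.92, -16.16, -3.89], [-22.12, -20.09, -4.67], [-26.21, -23.97, -5.36], [-30.18, -27.82, -5.97], [-34.03, -31.62, -6.5]], jaw=[45, 45, 45, 45, 45, 45, 45, 45])

```text
time_s: 1.1
eef_pos: [0.416, 0.0976, 0.2805]
eef_rot: [0.051, 0.666, 0.744, 0.022]
wrist_force: [1.8, 1.0, -1.7]
opening: 0.453
grasp_force: 0.0
```

send_rows(dr=[[-0.08, -0.12, 1.24], [-0.16, -0.23, 2.48], [-0.24, -0.35, 3.72], [-0.31, -0.46, 4.97], [-0.39, -0.58, 6.21], [-0.47, -0.69, 7.45], [-0.55, -0.8, 8.69], [-0.55, -0.8, 8.69]], xyz=[[-5.15, 1.36, -0.07], [-10.19, 2.63, -0.07], [-15.15, 3.82, -0.01], [-20.0, 4.92, 0.12], [-24.75, 5.94, 0.32], [-29.41, 6.88, 0.59], [-33.96, 7.73, 0.93], [-33.96, 7.73, 0.93]], jaw=[45, 45, 45, 45, 45, 45, 45, 45])

```text
time_s: 2.1
eef_pos: [0.5311, -0.2315, 0.2939]
eef_rot: [0.084, 0.924, 0.373, 0.035]
wrist_force: [-0.3, 1.3, -0.4]
opening: 0.449
grasp_force: 0.0
```

```bash
python3 - <<'E'
from h import *
rep()
im=ctrl.camera("wrist");cv2.imwrite("pics/w1.png",im[:,:,::-1]);rep()
rows([pose(100.6,.18-.096*min(i/5,1)) for i in range(1,9)],[45]*5+[28]*3)
E
```

```text
t=2.10 a_tool=100.48 a_pos=100.19 r=0.1787 yoff=-0.0014 err=[ 0.0001 -0.0021 -0.001 ] F_st=[-1.15  0.73 -0.4 ] M_st=[0.009 0.132 0.039] Ftan(+a)=1.20 Frad=-0.18 Ty_axle=0.214 open=0.449 grip=0.0
t=2.15 a_tool=100.44 a_pos=100.63 r=0.1790 yoff=-0.0004 err=[-0.0002 -0.0004 -0.001 ] F_st=[-0.78  0.43 -0.6 ] M_st=[ 0.     0.134 -0.043] Ftan(+a)=0.88 Frad=-0.45 Ty_axle=0.158 open=0.450 grip=0.0
{"dr": [[-0.0, -0.0, -0.0], [-0.0, -0.0, -0.0], [-0.0, -0.0, -0.0], [-0.0, -0.0, -0.0], [-0.0, -0.0, -0.0], [-0.0, -0.0, -0.0], [-0.0, -0.0, -0.0], [-0.0, -0.0, -0.0]], "xyz": [[-0.0, 0.01, 1.92], [-0.0, 0.01, 3.84], [-0.0, 0.01, 5.76], [-0.0, 0.01, 7.68], [-0.0, 0.01, 9.6], [-0.0, 0.01, 9.6], [-0.0, 0.01, 9.6], [-0.0, 0.01, 9.6]], "jaw": [45, 45, 45, 45, 45, 28, 28, 28]}
```

View pics/w1.png

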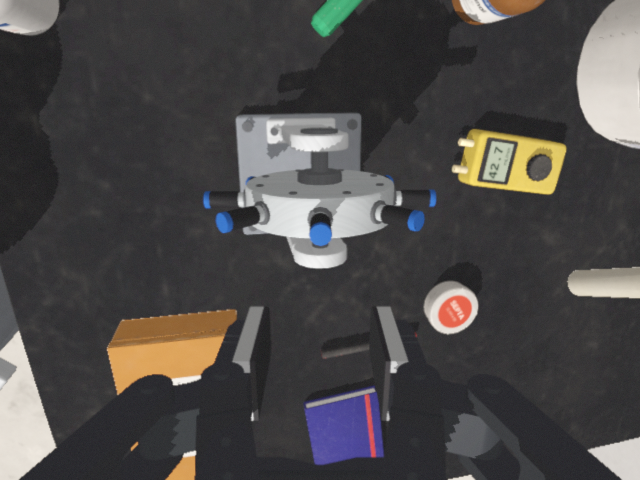

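send_rows(dr=[[0, 0, 0], [0, 0, 0], [0, 0, 0], [0, 0, 0], [0, 0, 0], [0, 0, 0], [0, 0, 0], [0, 0, 0]], xyz=[[0, 0.01, 1.92], [0, 0.01, 3.84], [0, 0.01, 5.76], [0, 0.01, 7.68], [0, 0.01, 9.6], [0, 0.01, 9.6], [0, 0.01, 9.6], [0, 0.01, 9.6]], jaw=[45, 45, 45, 45, 45, 28, 28, 28])

```text
time_s: 3.15
eef_pos: [0.5443, -0.242, 0.2018]
eef_rot: [0.086, 0.923, 0.374, 0.036]
wrist_force: [-0.6, -0.6, 0.2]
opening: 0.282
grasp_force: 0.0
```

```bash
python3 - <<'E'
from h import *
rep()
n="side";cv2.imwrite("pics/s2.png",cv2.resize(ctrl.camera(n)[140:320,260:440,::-1],(540,540),interpolation=cv2.INTER_CUBIC))
for _ in range(3): ctrl.camera("wrist");rep()
im=ctrl.camera("wrist");rep()
print(proj("wrist",w(S,hp(np.radians([100.6]),.098))))
rows([pose(100.6+1.8*i,.084) for i in range(1,9)],[28]*8)
E
```

```text
t=3.15 a_tool=100.67 a_pos=100.10 r=0.0851 yoff=0.0008 err=[0.0009 0.0002 0.0012] F_st=[-0.01 -0.85  0.17] M_st=[ 0.009  0.127 -0.01 ] Ftan(+a)=-0.02 Frad=0.17 Ty_axle=-0.001 open=0.282 grip=0.0
t=3.25 a_tool=100.66 a_pos=100.22 r=0.0850 yoff=0.0007 err=[0.0008 0.0002 0.0011] F_st=[ 0.18  0.69 -0.16] M_st=[-0.002  0.078  0.032] Ftan(+a)=-0.15 Frad=-0.19 Ty_axle=-0.013 open=0.284 grip=0.0
t=3.30 a_tool=100.64 a_pos=100.31 r=0.0848 yoff=0.0007 err=[0.0007 0.0003 0.0009] F_st=[-0.32  0.43 -0.2 ] M_st=[ 0.005  0.095 -0.04 ] Ftan(+a)=0.35 Frad=-0.14 Ty_axle=0.030 open=0.280 grip=0.0
t=3.35 a_tool=100.63 a_pos=100.38 r=0.0847 yoff=0.0007 err=[0.0006 0.0003 0.0007] F_st=[ 0.58 -0.61 -0.  ] M_st=[-0.021  0.048 -0.015] Ftan(+a)=-0.57 Frad=-0.11 Ty_axle=-0.049 open=0.282 grip=0.0
t=3.40 a_tool=100.61 a_pos=100.44 r=0.0846 yoff=0.0007 err=[0.0005 0.0004 0.0006] F_st=[-0.58  0.01  0.18] M_st=[ 0.021  0.126 -0.088] Ftan(+a)=0.54 Frad=0.28 Ty_axle=0.046 open=0.283 grip=0.0
[[319.66631673 325.13144814]]
{"dr": [[-0.3, -0.0, -0.0], [-0.6, -0.0, -0.0], [-0.9, -0.0, -0.0], [-1.2, -0.0, -0.0], [-1.5, -0.0, -0.0], [-1.8, -0.0, -0.0], [-2.1, -0.0, -0.0], [-2.4, -0.0, -0.0]], "xyz": [[-0.0, -0.27, 0.0], [-0.0, -0.53, 0.01], [-0.0, -0.79, 0.04], [-0.0, -1.05, 0.06], [-0.0, -1.32, 0.1], [-0.0, -1.58, 0.15], [-0.0, -1.83, 0.2], [-0.0, -2.09, 0.26]], "jaw": [28, 28, 28, 28, 28, 28, 28, 28]}
```

View pics/s2.png

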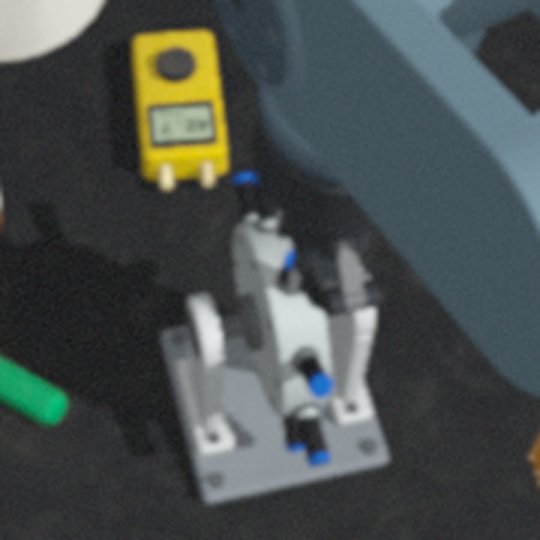

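```bash
python3 - <<'E'
from h import *
o=ctrl.get_obs();p=np.array(o["eef_pos"]);Rm=q2R(o["eef_rot"])
q=np.array([p,p+Rm.apply([0,.012,.019]),p+Rm.apply([0,-.012,.019]),w(S,hp(np.radians([100.6]),.096))[0]])
print((proj("side",q)-[260,140])*3, proj("wrist",q))
cv2.imwrite("pics/w2.png",ctrl.camera("wrist")[:,:,::-1])
E
```

```text
[[293.95113526 265.04291456]
 [285.15254995 257.48483371]
 [295.50909774 296.13395858]
 [297.42210879 257.92996889]] [[320.21665057 307.29785653]
 [346.02126828 287.63856177]
 [294.3332121  287.64360017]
 [319.66648522 322.52211162]]
```

View pics/w2.png

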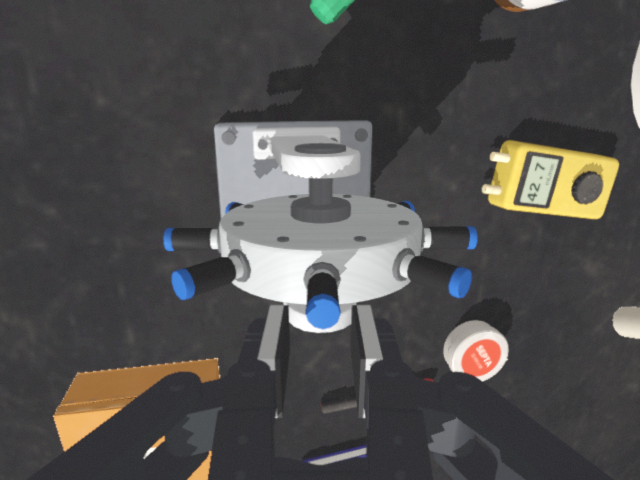

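```bash
python3 - <<'E'
from h import *
c=ctrl.calibration("wrist");print(c["camera_matrix"][0,0],c["D"]);print("cam in stand",Rs.inv().apply(c["world_from_camera"][:3,3]-[S[0],S[1],.118]), "look",Rs.inv().apply(-c["world_from_camera"][:3,2]))
o=ctrl.get_obs();Rm=q2R(o["eef_rot"]);print("cam in tool",Rm.inv().apply(c["world_from_camera"][:3,3]-o["eef_pos"]))
obs=np.array([(215,122),(370,121),(472,238),(460,282),(323,312),(183,284),(168,239)])
a=np.radians([0,45,90,135,180])
def f(p): return (proj("wrist",np.r_[w(p,[(-.065,.063,.012),(.065,.063,.012)]),w(p,hp(a+p[3],p[4]))],c)-obs).ravel()
x0=np.r_[S,np.radians(10.6),.097];print(f(x0).reshape(-1,2).round(1))
r=least_squares(f,x0);print(r.x,np.degrees(r.x[2:4]));print(r.fun.reshape(-1,2).round(1))
E
```

```text
419.3682783526214 [-0.05266882  0.          0.          0.          0.        ]
cam in stand [-0.04450111  0.08530679  0.23793087] look [ 0.17365591 -0.32630491 -0.92917637]
cam in tool [ 8.49527323e-02 -1.26057396e-04 -1.57502046e-01]
[[ -2.6   4.2]
 [  3.3   2.8]
 [  5.2   4. ]
 [  8.7   9.5]
 [ -3.1  11.9]
 [-12.    7.7]
 [ -5.5   3.2]]
[ 0.55624034 -0.25157225 -0.79978048  0.17416213  0.09222824] [-45.82404581   9.97875484]
[[-2.5  0.7]
 [ 3.8 -0.4]
 [-2.1 -0.6]
 [ 1.4  0.5]
 [ 0.   0.1]
 [-1.5  0. ]
 [ 1.6 -0.3]]
```

```bash
sed -i 's/^S=.*/S=np.array([.5552,-.2524,-.79977])/' h.py; python3 - <<'E'
from h import *
json.dump([list(pose(100.6,.084)[0]),0],open("/tmp/x","w"))
# restore commanded pose = last commanded (old S, a=100.6, r=.084)
S0=S.copy();S[:]=[.55417,-.25321,-.79977];p,q=pose(100.6,.084);S[:]=S0
json.dump([list(p),list(q.as_quat())],open("cmd.json","w"))
rows([pose(100.4+1.8*i,.083) for i in range(1,9)],[25]*8)
E
```

```text
{"dr": [[-0.27, 0.0, 0.0], [-0.57, -0.0, 0.0], [-0.87, -0.0, 0.0], [-1.17, -0.0, 0.0], [-1.47, -0.0, 0.0], [-1.77, 0.0, 0.0], [-2.07, 0.0, 0.0], [-2.37, -0.0, 0.0]], "xyz": [[0.13, -0.22, 0.11], [0.13, -0.48, 0.12], [0.13, -0.74, 0.14], [0.13, -1.0, 0.16], [0.13, -1.26, 0.2], [0.13, -1.51, 0.24], [0.13, -1.77, 0.3], [0.13, -2.02, 0.36]], "jaw": [25, 25, 25, 25, 25, 25, 25, 25]}
```

send_rows(dr=[[-0.27, 0, 0], [-0.57, 0, 0], [-0.87, 0, 0], [-1.17, 0, 0], [-1.47, 0, 0], [-1.77, 0, 0], [-2.07, 0, 0], [-2.37, 0, 0]], xyz=[[0.13, -0.22, 0.11], [0.13, -0.48, 0.12], [0.13, -0.74, 0.14], [0.13, -1.0, 0.16], [0.13, -1.26, 0.2], [0.13, -1.51, 0.24], [0.13, -1.77, 0.3], [0.13, -2.02, 0.36]], jaw=[25, 25, 25, 25, 25, 25, 25, 25])

```text
time_s: 4.45
eef_pos: [0.5311, -0.2264, 0.1933]
eef_rot: [0.199, 0.905, 0.367, 0.082]
wrist_force: [0.1, -0.7, -0.2]
opening: 0.252
grasp_force: 0.0
```

```bash
python3 - <<'E'
from h import *
rep();ctrl.camera("wrist");rep()
rows([pose(114.8-1.8*i,.083) for i in range(1,9)],[25]*8)
E
```

```text
t=4.45 a_tool=114.89 a_pos=115.20 r=0.0832 yoff=0.0008 err=[ 0.0001  0.001  -0.    ] F_st=[ 0.63 -0.42 -0.17] M_st=[0.03  0.172 0.024] Ftan(+a)=-0.50 Frad=-0.42 Ty_axle=-0.041 open=0.252 grip=0.0
t=4.50 a_tool=114.85 a_pos=116.16 r=0.0829 yoff=0.0008 err=[-0.0007  0.0018 -0.0009] F_st=[-0.8   1.07 -0.41] M_st=[-0.007  0.262  0.013] Ftan(+a)=0.90 Frad=-0.04 Ty_axle=0.075 open=0.249 grip=0.0
{"dr": [[0.3, 0.0, 0.0], [0.6, -0.0, 0.0], [0.9, -0.0, 0.0], [1.2, -0.0, 0.0], [1.5, -0.0, 0.0], [1.8, -0.0, 0.0], [2.1, -0.0, 0.0], [2.4, -0.0, 0.0]], "xyz": [[0.0, 0.26, -0.0], [0.0, 0.52, 0.01], [0.0, 0.78, 0.03], [0.0, 1.04, 0.06], [0.0, 1.3, 0.1], [0.0, 1.55, 0.14], [0.0, 1.81, 0.2], [0.0, 2.06, 0.26]], "jaw": [25, 25, 25, 25, 25, 25, 25, 25]}
```

```bash
python3 - <<'E'
from h import *
cv2.imwrite("pics/w3.png",ctrl.camera("wrist")[:,:,::-1])
E
```

```text
(no output)
```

View pics/w3.png

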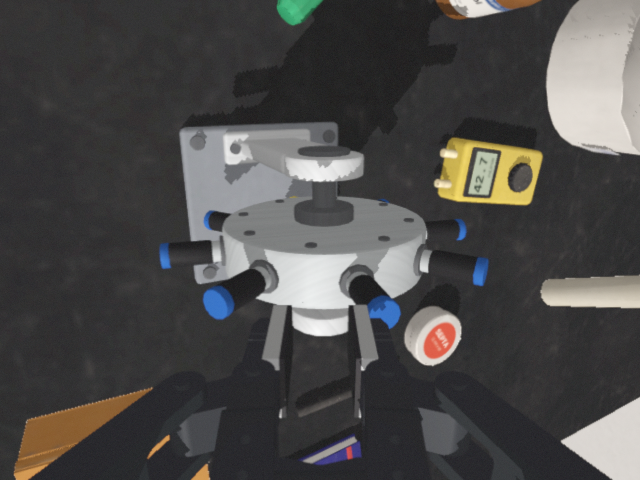

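```bash
python3 - <<'E'
from h import *
p=np.array([.5443,-.242,.2018]);Rm=q2R([.086,.923,.374,.036])
for z in (.02,0,-.02,-.04,-.06): print(z,((proj("side",p+Rm.apply([[0,.019,z],[0,-.019,z],[.011,0,z],[-.011,0,z]]))-[260,140])*3).round().tolist())
a=cv2.imread("pics/w3.png")[280:440,200:440]; b=cv2.imread("pics/s2.png")[210:330,240:420]
c=np.zeros((600,800,3),np.uint8);c[:267,:400]=cv2.resize(a,(400,267));c[:400,400:]=0
c=np.zeros((600,800,3),np.uint8);A=cv2.resize(a,(480,320),interpolation=cv2.INTER_CUBIC);B=cv2.resize(b,(320,213),interpolation=cv2.INTER_CUBIC)
c[:320,:480]=A;c[:213,480:]=B;c=np.clip(c.astype(float)*1.8,0,255).astype(np.uint8);cv2.imwrite("pics/c3.png",c[:320])
E
```

```text
0.02 [[282.0, 246.0], [298.0, 307.0], [271.0, 280.0], [308.0, 272.0]]
0 [[285.0, 233.0], [302.0, 295.0], [275.0, 268.0], [313.0, 260.0]]
-0.02 [[289.0, 219.0], [306.0, 283.0], [278.0, 255.0], [317.0, 247.0]]
-0.04 [[293.0, 205.0], [311.0, 270.0], [282.0, 242.0], [322.0, 234.0]]
-0.06 [[297.0, 191.0], [315.0, 257.0], [286.0, 228.0], [327.0, 219.0]]
```

View pics/c3.png

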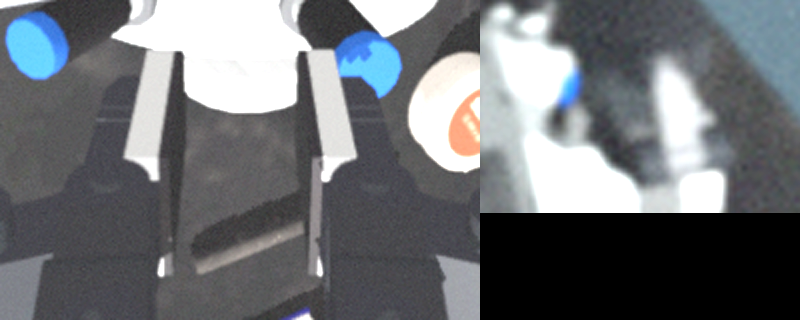

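```bash
python3 - <<'E'
from h import *
S0=S.copy()
# cmd file currently holds a=100.4 (unsent); restore actual a=114.8
p,q=pose(114.8,.083);json.dump([list(p),list(q.as_quat())],open("cmd.json","w"))
rows([pose(114.8-3.7*min(i,4),.083-(.007*max(i-4,0) if i<8 else .028)) for i in range(1,9)],[32]*8)
E
```

```text
{"dr": [[0.62, 0.0, 0.0], [1.23, 0.0, -0.0], [1.85, 0.0, -0.0], [2.47, 0.0, -0.0], [2.47, 0.0, -0.0], [2.47, 0.0, -0.0], [2.47, 0.0, -0.0], [2.47, 0.0, -0.0]], "xyz": [[0.0, 0.54, 0.02], [0.0, 1.07, 0.07], [0.0, 1.6, 0.16], [0.0, 2.12, 0.28], [0.0, 1.94, 0.95], [0.0, 1.76, 1.63], [0.0, 1.58, 2.31], [0.0, 1.4, 2.98]], "jaw": [32, 32, 32, 32, 32, 32, 32, 32]}
```

send_rows(dr=[[0.62, 0, 0], [1.23, 0, 0], [1.85, 0, 0], [2.47, 0, 0], [2.47, 0, 0], [2.47, 0, 0], [2.47, 0, 0], [2.47, 0, 0]], xyz=[[0.0, 0.54, 0.02], [0.0, 1.07, 0.07], [0.0, 1.6, 0.16], [0.0, 2.12, 0.28], [0.0, 1.94, 0.95], [0.0, 1.76, 1.63], [0.0, 1.58, 2.31], [0.0, 1.4, 2.98]], jaw=[32, 32, 32, 32, 32, 32, 32, 32])

```text
time_s: 5.55
eef_pos: [0.5486, -0.2445, 0.1715]
eef_rot: [0.08, 0.923, 0.375, 0.033]
wrist_force: [0.0, 0.3, -0.3]
opening: 0.319
grasp_force: 0.0
```

```bash
python3 - <<'E'
from h import *
rep();im=ctrl.camera("wrist");rep()
b=ctrl.camera("side")[160:280,290:410]
A=cv2.resize(im[180:480,120:520],(500,375),interpolation=cv2.INTER_CUBIC);B=cv2.resize(b,(300,300),interpolation=cv2.INTER_CUBIC)
c=np.zeros((375,800,3),np.uint8);c[:,:500]=A;c[:300,500:]=B;cv2.imwrite("pics/c4.png",np.clip(c[:,:,::-1]*1.5,0,255).astype(np.uint8))
E
```

```text
t=5.55 a_tool=99.95 a_pos=100.84 r=0.0545 yoff=0.0008 err=[ 0.0001  0.001  -0.0007] F_st=[-0.21  0.24 -0.34] M_st=[-0.023  0.114 -0.033] Ftan(+a)=0.27 Frad=-0.30 Ty_axle=0.015 open=0.319 grip=0.0
t=5.60 a_tool=99.88 a_pos=101.37 r=0.0536 yoff=0.0006 err=[-0.0002  0.0011 -0.0016] F_st=[-0.44  0.06 -1.58] M_st=[-0.022  0.104  0.002] Ftan(+a)=0.71 Frad=-1.48 Ty_axle=0.040 open=0.322 grip=0.0
```

View pics/c4.png

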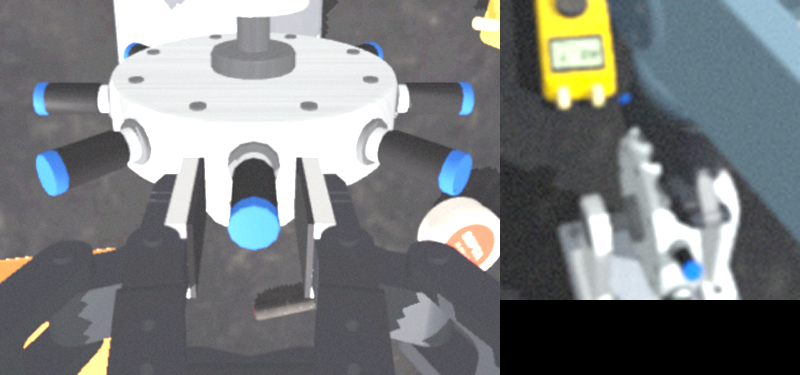

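```bash
python3 - <<'E'
from h import *
rows([pose(100+1.8*max(i-2,0),.055-.0055*min(i,2)) for i in range(1,9)],[25]*8)
rows([pose(110.8+1.5*i,.044) for i in range(1,9)],[25]*8)
E
```

```text
{"dr": [[-0.0, 0.0, 0.0], [-0.0, 0.0, 0.0], [-0.3, 0.0, -0.0], [-0.6, 0.0, -0.0], [-0.9, 0.0, -0.0], [-1.2, 0.0, 0.0], [-1.5, 0.0, -0.0], [-1.8, 0.0, -0.0]], "xyz": [[0.0, 0.01, 0.55], [0.0, 0.01, 1.1], [0.0, -0.13, 1.1], [0.0, -0.27, 1.11], [0.0, -0.41, 1.12], [0.0, -0.55, 1.14], [0.0, -0.68, 1.16], [0.0, -0.82, 1.18]], "jaw": [25, 25, 25, 25, 25, 25, 25, 25]}
{"dr": [[-0.25, 0.0, -0.0], [-0.5, 0.0, 0.0], [-0.75, 0.0, -0.0], [-1.0, 0.0, -0.0], [-1.25, 0.0, -0.0], [-1.5, 0.0, -0.0], [-1.75, 0.0, 0.0], [-2.0, 0.0, -0.0]], "xyz": [[0.0, -0.11, 0.0], [0.0, -0.23, 0.01], [0.0, -0.34, 0.01], [0.0, -0.46, 0.02], [0.0, -0.57, 0.04], [0.0, -0.69, 0.05], [0.0, -0.8, 0.07], [0.0, -0.91, 0.1]], "jaw": [25, 25, 25, 25, 25, 25, 25, 25]}
```

send_rows(dr=[[0, 0, 0], [0, 0, 0], [-0.3, 0, 0], [-0.6, 0, 0], [-0.9, 0, 0], [-1.2, 0, 0], [-1.5, 0, 0], [-1.8, 0, 0]], xyz=[[0.0, 0.01, 0.55], [0.0, 0.01, 1.1], [0.0, -0.13, 1.1], [0.0, -0.27, 1.11], [0.0, -0.41, 1.12], [0.0, -0.55, 1.14], [0.0, -0.68, 1.16], [0.0, -0.82, 1.18]], jaw=[25, 25, 25, 25, 25, 25, 25, 25])

```text
time_s: 6.65
eef_pos: [0.5453, -0.2413, 0.1596]
eef_rot: [0.168, 0.911, 0.369, 0.069]
wrist_force: [1.0, -3.3, -0.8]
opening: 0.252
grasp_force: 1.2
```

```bash
python3 - <<'E'
from h import *
rep()
E
```

```text
t=6.65 a_tool=110.93 a_pos=109.67 r=0.0442 yoff=0.0006 err=[ 0.0067 -0.0059  0.0046] F_st=[ 3.09 -1.61 -0.75] M_st=[-0.051 -0.119 -0.081] Ftan(+a)=-2.62 Frad=-1.81 Ty_axle=-0.117 open=0.252 grip=1.2
```

send_rows(dr=[[-0.25, 0, 0], [-0.5, 0, 0], [-0.75, 0, 0], [-1.0, 0, 0], [-1.25, 0, 0], [-1.5, 0, 0], [-1.75, 0, 0], [-2.0, 0, 0]], xyz=[[0.0, -0.11, 0.0], [0.0, -0.23, 0.01], [0.0, -0.34, 0.01], [0.0, -0.46, 0.02], [0.0, -0.57, 0.04], [0.0, -0.69, 0.05], [0.0, -0.8, 0.07], [0.0, -0.91, 0.1]], jaw=[25, 25, 25, 25, 25, 25, 25, 25])

```text
time_s: 7.65
eef_pos: [0.5391, -0.2348, 0.1551]
eef_rot: [0.262, 0.889, 0.36, 0.107]
wrist_force: [1.2, -2.7, 1.1]
opening: 0.249
grasp_force: 1.1
```

```bash
python3 - <<'E'
from h import *
rep()
cv2.imwrite("pics/w5.png",ctrl.camera("wrist")[:,:,::-1]);rep()
E
```

```text
t=7.65 a_tool=122.87 a_pos=122.77 r=0.0441 yoff=0.0007 err=[0.0005 0.0006 0.0002] F_st=[ 2.79 -0.97  1.08] M_st=[-0.242 -0.039 -0.164] Ftan(+a)=-2.93 Frad=-0.60 Ty_axle=-0.129 open=0.249 grip=1.1
t=7.70 a_tool=122.84 a_pos=124.32 r=0.0439 yoff=0.0007 err=[-0.0002  0.0012 -0.0007] F_st=[-0.05  1.06  1.13] M_st=[0.018 0.039 0.031] Ftan(+a)=-0.57 Frad=0.98 Ty_axle=-0.026 open=0.256 grip=0.8
```

send_rows(dr=[[0.25, 0, 0], [0.5, 0, 0], [0.75, 0, 0], [1.0, 0, 0], [1.25, 0, 0], [1.5, 0, 0], [1.75, 0, 0], [2.0, 0, 0]], xyz=[[0, 0.115, 0], [0, 0.23, 0.01], [0, 0.345, 0.01], [0, 0.46, 0.02], [0, 0.574, 0.04], [0, 0.688, 0.05], [0, 0.802, 0.07], [0, 0.915, 0.1]], jaw=[25, 25, 25, 25, 25, 25, 25, 25])

```text
time_s: 8.7
eef_pos: [0.5439, -0.2396, 0.1581]
eef_rot: [0.164, 0.912, 0.37, 0.068]
wrist_force: [-4.7, 5.8, 1.5]
opening: 0.248
grasp_force: 2.8
```

```bash
python3 -c "
from h import *
rep()"
```

```text
t=8.70 a_tool=110.44 a_pos=113.09 r=0.0436 yoff=0.0008 err=[ 0.0052 -0.0042  0.0032] F_st=[-7.44  0.61  1.52] M_st=[ 0.045  1.043 -0.049] Ftan(+a)=6.44 Frad=4.02 Ty_axle=0.273 open=0.248 grip=2.8
```

send_rows(dr=[[0.25, 0, 0], [0.5, 0, 0], [0.75, 0, 0], [1.0, 0, 0], [1.25, 0, 0], [1.5, 0, 0], [1.75, 0, 0], [2.0, 0, 0]], xyz=[[0, 0.115, 0], [0, 0.23, 0.01], [0, 0.345, 0.01], [0, 0.46, 0.02], [0, 0.574, 0.04], [0, 0.688, 0.05], [0, 0.802, 0.07], [0, 0.915, 0.1]], jaw=[25, 25, 25, 25, 25, 25, 25, 25])

```text
time_s: 9.7
eef_pos: [0.5505, -0.2462, 0.1612]
eef_rot: [0.068, 0.924, 0.375, 0.029]
wrist_force: [-3.6, 5.1, 2.7]
opening: 0.252
grasp_force: 2.5
```

```bash
python3 -c "
from h import *
rep()"
```

```text
t=9.70 a_tool=98.50 a_pos=100.11 r=0.0439 yoff=0.0009 err=[ 0.0119 -0.0109  0.0062] F_st=[-6.12  0.99  2.66] M_st=[-0.005  0.813 -0.007] Ftan(+a)=5.66 Frad=3.53 Ty_axle=0.244 open=0.252 grip=2.5
```

send_rows(dr=[[0.25, 0, 0], [0.5, 0, 0], [0.75, 0, 0], [1.0, 0, 0], [1.25, 0, 0], [1.5, 0, 0], [1.75, 0, 0], [2.0, 0, 0]], xyz=[[0, 0.115, 0], [0, 0.23, 0.01], [0, 0.345, 0.01], [0, 0.46, 0.02], [0, 0.574, 0.04], [0, 0.688, 0.05], [0, 0.802, 0.07], [0, 0.915, 0.1]], jaw=[25, 25, 25, 25, 25, 25, 25, 25])

```text
time_s: 10.7
eef_pos: [0.5576, -0.2538, 0.162]
eef_rot: [-0.027, 0.926, 0.376, -0.01]
wrist_force: [-1.7, 4.0, 2.9]
opening: 0.252
grasp_force: 2.2
```

```bash
python3 -c "
from h import *
rep()"
```

```text
t=10.70 a_tool=86.68 a_pos=86.54 r=0.0441 yoff=0.0008 err=[ 0.019  -0.0184  0.007 ] F_st=[-4.08  1.6   2.94] M_st=[ 0.195  0.653 -0.022] Ftan(+a)=4.25 Frad=2.70 Ty_axle=0.187 open=0.252 grip=2.2
```

send_rows(dr=[[0.25, 0, 0], [0.5, 0, 0], [0.75, 0, 0], [1.0, 0, 0], [1.25, 0, 0], [1.5, 0, 0], [1.75, 0, 0], [2.0, 0, 0]], xyz=[[0, 0.115, 0], [0, 0.23, 0.01], [0, 0.345, 0.01], [0, 0.46, 0.02], [0, 0.574, 0.04], [0, 0.688, 0.05], [0, 0.802, 0.07], [0, 0.915, 0.1]], jaw=[25, 25, 25, 25, 25, 25, 25, 25])

```text
time_s: 11.7
eef_pos: [0.5639, -0.2604, 0.1604]
eef_rot: [-0.124, 0.918, 0.373, -0.049]
wrist_force: [-0.5, 2.9, 3.4]
opening: 0.249
grasp_force: 1.9
```

```bash
python3 -c "
from h import *
rep()"
```

```text
t=11.70 a_tool=74.68 a_pos=74.51 r=0.0440 yoff=0.0006 err=[ 0.0252 -0.025   0.0054] F_st=[-2.47  1.64  3.37] M_st=[ 0.154  0.463 -0.063] Ftan(+a)=3.27 Frad=2.59 Ty_axle=0.144 open=0.249 grip=1.9
```

send_rows(dr=[[0.25, 0, 0], [0.5, 0, 0], [0.75, 0, 0], [1.0, 0, 0], [1.25, 0, 0], [1.5, 0, 0], [1.75, 0, 0], [2.0, 0, 0]], xyz=[[0, 0.115, 0], [0, 0.23, 0.01], [0, 0.345, 0.01], [0, 0.46, 0.02], [0, 0.574, 0.04], [0, 0.688, 0.05], [0, 0.802, 0.07], [0, 0.915, 0.1]], jaw=[25, 25, 25, 25, 25, 25, 25, 25])

```text
time_s: 12.7
eef_pos: [0.5698, -0.2665, 0.157]
eef_rot: [-0.219, 0.9, 0.365, -0.088]
wrist_force: [-1.3, 1.5, 4.6]
opening: 0.248
grasp_force: 1.6
```

```bash
python3 -c "
from h import *
rep()"
```

```text
t=12.70 a_tool=62.68 a_pos=62.51 r=0.0439 yoff=0.0006 err=[ 0.0312 -0.0312  0.002 ] F_st=[-2.02  0.13  4.56] M_st=[ 0.095  0.242 -0.049] Ftan(+a)=3.89 Frad=3.12 Ty_axle=0.171 open=0.248 grip=1.6
```

send_rows(dr=[[0.25, 0, 0], [0.5, 0, 0], [0.75, 0, 0], [1.0, 0, 0], [1.25, 0, 0], [1.5, 0, 0], [1.75, 0, 0], [2.0, 0, 0]], xyz=[[0, 0.115, 0], [0, 0.23, 0.01], [0, 0.345, 0.01], [0, 0.46, 0.02], [0, 0.574, 0.04], [0, 0.688, 0.05], [0, 0.802, 0.07], [0, 0.915, 0.1]], jaw=[25, 25, 25, 25, 25, 25, 25, 25])

```text
time_s: 13.7
eef_pos: [0.5751, -0.272, 0.1519]
eef_rot: [-0.312, 0.873, 0.354, -0.126]
wrist_force: [0.0, 0.5, 2.5]
opening: 0.249
grasp_force: 1.4
```

```bash
python3 -c "
from h import *
rep()"
```

```text
t=13.70 a_tool=50.68 a_pos=50.48 r=0.0439 yoff=0.0007 err=[ 0.0365 -0.0366 -0.0031] F_st=[-0.34  0.4   2.5 ] M_st=[0.025 0.139 0.029] Ftan(+a)=1.85 Frad=1.71 Ty_axle=0.081 open=0.249 grip=1.4
```

send_rows(dr=[[-0.25, 0, 0], [-0.5, 0, 0], [-0.75, 0, 0], [-1.0, 0, 0], [-1.25, 0, 0], [-1.5, 0, 0], [-1.75, 0, 0], [-2.0, 0, 0]], xyz=[[0, -0.115, 0], [0, -0.23, 0.01], [0, -0.345, 0.01], [0, -0.46, 0.02], [0, -0.574, 0.04], [0, -0.688, 0.05], [0, -0.802, 0.07], [0, -0.915, 0.1]], jaw=[25, 25, 25, 25, 25, 25, 25, 25])

```text
time_s: 14.7
eef_pos: [0.5696, -0.2662, 0.1568]
eef_rot: [-0.218, 0.901, 0.366, -0.087]
wrist_force: [1.6, -1.3, -6.0]
opening: 0.255
grasp_force: 2.2
```

```bash
python3 -c "
from h import *
rep()"
```

```text
t=14.70 a_tool=62.85 a_pos=62.83 r=0.0437 yoff=0.0007 err=[ 0.031  -0.0309  0.0019] F_st=[ 2.05  0.19 -5.95] M_st=[-0.027 -0.742 -0.016] Ftan(+a)=-4.54 Frad=-4.36 Ty_axle=-0.198 open=0.255 grip=2.2
```

send_rows(dr=[[-0.25, 0, 0], [-0.5, 0, 0], [-0.75, 0, 0], [-1.0, 0, 0], [-1.25, 0, 0], [-1.5, 0, 0], [-1.75, 0, 0], [-2.0, 0, 0]], xyz=[[0, -0.115, 0], [0, -0.23, 0.01], [0, -0.345, 0.01], [0, -0.46, 0.02], [0, -0.574, 0.04], [0, -0.688, 0.05], [0, -0.802, 0.07], [0, -0.915, 0.1]], jaw=[25, 25, 25, 25, 25, 25, 25, 25])

```text
time_s: 15.7
eef_pos: [0.5637, -0.2602, 0.1603]
eef_rot: [-0.122, 0.919, 0.373, -0.049]
wrist_force: [2.8, -2.6, -3.4]
opening: 0.245
grasp_force: 1.9
```

```bash
python3 -c "
from h import *
rep()"
```

```text
t=15.70 a_tool=74.87 a_pos=74.82 r=0.0439 yoff=0.0007 err=[ 0.0251 -0.0248  0.0054] F_st=[ 3.83  0.16 -3.38] M_st=[-0.064 -0.616 -0.017] Ftan(+a)=-4.58 Frad=-2.26 Ty_axle=-0.201 open=0.245 grip=1.9
```

send_rows(dr=[[-0.25, 0, 0], [-0.5, 0, 0], [-0.75, 0, 0], [-1.0, 0, 0], [-1.25, 0, 0], [-1.5, 0, 0], [-1.75, 0, 0], [-2.0, 0, 0]], xyz=[[0, -0.115, 0], [0, -0.23, 0.01], [0, -0.345, 0.01], [0, -0.46, 0.02], [0, -0.574, 0.04], [0, -0.688, 0.05], [0, -0.802, 0.07], [0, -0.915, 0.1]], jaw=[25, 25, 25, 25, 25, 25, 25, 25])

```text
time_s: 16.7
eef_pos: [0.5573, -0.2537, 0.1618]
eef_rot: [-0.026, 0.926, 0.376, -0.009]
wrist_force: [2.3, -3.2, -2.1]
opening: 0.248
grasp_force: 1.7
```

```bash
python3 -c "
from h import *
rep()"
```

```text
t=16.70 a_tool=86.88 a_pos=86.87 r=0.0438 yoff=0.0007 err=[ 0.0187 -0.0183  0.0068] F_st=[ 3.9  -0.62 -2.07] M_st=[-0.076 -0.494 -0.018] Ftan(+a)=-4.00 Frad=-1.85 Ty_axle=-0.176 open=0.248 grip=1.7
```

```bash
cat >> h.py <<'E'
def rep2():
    o=ctrl.get_obs();p=np.array(o["eef_pos"]);Rm=q2R(o["eef_rot"]);l=Rs.inv().apply(p-[S[0],S[1],.118])
    z=Rs.inv().apply(Rm.apply([0,0,-1]));a=np.arctan2(z[2],z[0]);F=Rs.inv().apply(o["wrist_force"])
    d=[o["time_s"],np.degrees(a),np.hypot(l[0],l[2]),l[1],F@[-np.sin(a),0,np.cos(a)],F@[np.cos(a),0,np.sin(a)],F[1],o["torque"]@Rs.apply([0,1,0]),o["opening"],o["grasp_force"]]
    print(np.round(d,4).tolist())
E
python3 - <<'E'
from h import *
def setc(a,r):
    p,q=pose(a,r);json.dump([list(p),list(q.as_quat())],open("cmd.json","w"))
setc(122.8,.044)
rows([pose(122.8-7.9*max(i-2,0),.044+.025*min(i,2)) for i in range(1,9)],[30]*8)
rows([pose(75.4+1.5*max(i-3,0),.094-.05*min(i/3,1)) for i in range(1,9)],[30]*3+[25]*5)
E
```

```text
{"dr": [[0.0, 0.0, 0.0], [0.0, 0.0, 0.0], [1.32, 0.0, 0.0], [2.63, 0.0, 0.0], [3.95, 0.0, -0.0], [5.27, 0.0, -0.0], [6.58, 0.0, -0.0], [7.9, 0.0, -0.0]], "xyz": [[0.0, 0.0, -2.5], [0.0, 0.0, -5.0], [-0.0, 1.29, -4.91], [0.0, 2.56, -4.64], [-0.0, 3.78, -4.21], [-0.0, 4.93, -3.61], [-0.0, 5.98, -2.85], [-0.0, 6.92, -1.96]], "jaw": [30, 30, 30, 30, 30, 30, 30, 30]}
{"dr": [[-0.0, 0.0, -0.0], [-0.0, 0.0, -0.0], [-0.0, 0.0, -0.0], [-0.25, 0.0, -0.0], [-0.5, 0.0, -0.0], [-0.75, 0.0, -0.0], [-1.0, 0.0, -0.0], [-1.25, 0.0, -0.0]], "xyz": [[-0.0, -0.0, 1.67], [0.0, -0.0, 3.33], [0.0, -0.0, 5.0], [-0.0, -0.12, 5.0], [0.0, -0.23, 5.0], [0.0, -0.35, 5.01], [-0.0, -0.46, 5.02], [0.0, -0.58, 5.04]], "jaw": [30, 30, 30, 25, 25, 25, 25, 25]}
```

send_rows(dr=[[-0.25, 0, 0], [-0.5, 0, 0], [-0.75, 0, 0], [-1.0, 0, 0], [-1.25, 0, 0], [-1.5, 0, 0], [-1.75, 0, 0], [-2.0, 0, 0]], xyz=[[0, -0.115, 0], [0, -0.23, 0.01], [0, -0.345, 0.01], [0, -0.46, 0.02], [0, -0.574, 0.04], [0, -0.688, 0.05], [0, -0.802, 0.07], [0, -0.915, 0.1]], jaw=[25, 25, 25, 25, 25, 25, 25, 25])

```text
time_s: 17.7
eef_pos: [0.551, -0.247, 0.1613]
eef_rot: [0.071, 0.924, 0.375, 0.03]
wrist_force: [1.9, -2.3, -1.5]
opening: 0.25
grasp_force: 1.5
```

```bash
python3 -c "
from h import *
rep2()"
```

```text
[17.7, 98.8761, 0.0438, 0.0007, -2.7107, -1.9092, -0.2942, -0.3022, 0.2503, 1.4687]
```

send_rows(dr=[[-0.25, 0, 0], [-0.5, 0, 0], [-0.75, 0, 0], [-1.0, 0, 0], [-1.25, 0, 0], [-1.5, 0, 0], [-1.75, 0, 0], [-2.0, 0, 0]], xyz=[[0, -0.115, 0], [0, -0.23, 0.01], [0, -0.345, 0.01], [0, -0.46, 0.02], [0, -0.574, 0.04], [0, -0.688, 0.05], [0, -0.802, 0.07], [0, -0.915, 0.1]], jaw=[25, 25, 25, 25, 25, 25, 25, 25])

```text
time_s: 18.7
eef_pos: [0.5448, -0.2406, 0.1589]
eef_rot: [0.167, 0.911, 0.37, 0.069]
wrist_force: [1.1, -2.5, -0.7]
opening: 0.251
grasp_force: 1.3
```

```bash
python3 -c "
from h import *
rep2()"
```

```text
[18.7, 110.8725, 0.0438, 0.0007, -2.1307, -1.6066, -1.0039, -0.1857, 0.251, 1.251]
```

send_rows(dr=[[-0.25, 0, 0], [-0.5, 0, 0], [-0.75, 0, 0], [-1.0, 0, 0], [-1.25, 0, 0], [-1.5, 0, 0], [-1.75, 0, 0], [-2.0, 0, 0]], xyz=[[0, -0.115, 0], [0, -0.23, 0.01], [0, -0.345, 0.01], [0, -0.46, 0.02], [0, -0.574, 0.04], [0, -0.688, 0.05], [0, -0.802, 0.07], [0, -0.915, 0.1]], jaw=[25, 25, 25, 25, 25, 25, 25, 25])

```text
time_s: 19.7
eef_pos: [0.5391, -0.2347, 0.1546]
eef_rot: [0.262, 0.889, 0.36, 0.107]
wrist_force: [0.9, -2.2, 1.2]
opening: 0.247
grasp_force: 1.1
```

```bash
python3 -c "
from h import *
rep2()"
```

```text
[19.7, 122.8722, 0.0438, 0.0008, -2.4813, -0.1868, -0.8556, -0.0262, 0.2469, 1.0683]
```

send_rows(dr=[[0, 0, 0], [0, 0, 0], [1.32, 0, 0], [2.63, 0, 0], [3.95, 0, 0], [5.27, 0, 0], [6.58, 0, 0], [7.9, 0, 0]], xyz=[[0, 0, -2.5], [0, 0, -5.0], [0, 1.29, -4.91], [0, 2.56, -4.64], [0, 3.78, -4.21], [0, 4.93, -3.61], [0, 5.98, -2.85], [0, 6.92, -1.96]], jaw=[30, 30, 30, 30, 30, 30, 30, 30])

```text
time_s: 20.7
eef_pos: [0.5723, -0.2692, 0.2086]
eef_rot: [-0.12, 0.919, 0.373, -0.048]
wrist_force: [0.9, 0.5, 0.3]
opening: 0.302
grasp_force: 0.0
```

```bash
python3 -c "
from h import *
rep2()"
```

```text
[20.7, 75.1566, 0.0937, 0.0006, -0.2094, 0.3989, 0.9707, -0.1263, 0.3016, 0.0]
```

send_rows(dr=[[0, 0, 0], [0, 0, 0], [0, 0, 0], [-0.25, 0, 0], [-0.5, 0, 0], [-0.75, 0, 0], [-1.0, 0, 0], [-1.25, 0, 0]], xyz=[[0, 0, 1.67], [0, 0, 3.33], [0, 0, 5.0], [0, -0.12, 5.0], [0, -0.23, 5.0], [0, -0.35, 5.01], [0, -0.46, 5.02], [0, -0.58, 5.04]], jaw=[30, 30, 30, 25, 25, 25, 25, 25])

```text
time_s: 21.7
eef_pos: [0.5596, -0.2557, 0.1615]
eef_rot: [-0.057, 0.925, 0.375, -0.022]
wrist_force: [1.7, -0.6, -0.2]
opening: 0.245
grasp_force: 1.0
```

```bash
python3 -c "
from h import *
rep2()"
```

```text
[21.7, 83.0121, 0.0439, 0.0009, -1.6301, -0.038, 0.8603, -0.3462, 0.2452, 1.0153]
```

send_rows(dr=[[-0.31, 0, 0], [-0.62, 0, 0], [-0.93, 0, 0], [-1.24, 0, 0], [-1.55, 0, 0], [-1.86, 0, 0], [-2.17, 0, 0], [-2.48, 0, 0]], xyz=[[0, -0.143, 0], [0, -0.285, 0.01], [0, -0.428, 0.02], [0, -0.57, 0.04], [0, -0.711, 0.06], [0, -0.852, 0.08], [0, -0.992, 0.11], [0, -1.13, 0.15]], jaw=[25, 25, 25, 25, 25, 25, 25, 25])

```text
time_s: 22.7
eef_pos: [0.5515, -0.2475, 0.1614]
eef_rot: [0.063, 0.924, 0.375, 0.027]
wrist_force: [2.4, -0.6, 0.2]
opening: 0.253
grasp_force: 0.8
```

```bash
python3 -c "
from h import *
rep2()"
```

```text
[22.7, 97.8757, 0.0438, 0.0008, -2.1303, -0.0979, 1.2923, -0.1472, 0.2527, 0.7795]
```

send_rows(dr=[[-0.31, 0, 0], [-0.62, 0, 0], [-0.93, 0, 0], [-1.24, 0, 0], [-1.55, 0, 0], [-1.86, 0, 0], [-2.17, 0, 0], [-2.48, 0, 0]], xyz=[[0, -0.143, 0], [0, -0.285, 0.01], [0, -0.428, 0.02], [0, -0.57, 0.04], [0, -0.711, 0.06], [0, -0.852, 0.08], [0, -0.992, 0.11], [0, -1.13, 0.15]], jaw=[25, 25, 25, 25, 25, 25, 25, 25])

```text
time_s: 23.7
eef_pos: [0.5437, -0.2397, 0.1584]
eef_rot: [0.182, 0.909, 0.368, 0.075]
wrist_force: [0.8, -1.5, -0.7]
opening: 0.248
grasp_force: 0.6
```

```bash
python3 -c "
from h import *
rep2()"
```

```text
[23.7, 112.7446, 0.0439, 0.0006, -1.217, -1.2839, -0.5018, -0.0044, 0.2476, 0.6289]
```

send_rows(dr=[[-0.31, 0, 0], [-0.62, 0, 0], [-0.93, 0, 0], [-1.24, 0, 0], [-1.55, 0, 0], [-1.86, 0, 0], [-2.17, 0, 0], [-2.48, 0, 0]], xyz=[[0, -0.143, 0], [0, -0.285, 0.01], [0, -0.428, 0.02], [0, -0.57, 0.04], [0, -0.711, 0.06], [0, -0.852, 0.08], [0, -0.992, 0.11], [0, -1.13, 0.15]], jaw=[25, 25, 25, 25, 25, 25, 25, 25])

```text
time_s: 24.7
eef_pos: [0.537, -0.2325, 0.1529]
eef_rot: [0.298, 0.877, 0.356, 0.122]
wrist_force: [0.8, -1.3, 0.1]
opening: 0.25
grasp_force: 0.6
```

```bash
python3 -c "
from h import *
rep2()
p,q=pose(127.54,.044);json.dump([list(p),list(q.as_quat())],open('cmd.json','w'))
rows([pose(127.54-7.92*max(i-2,0),.044+.025*min(i,2)) for i in range(1,9)],[30]*8)
"
```

```text
[24.7, 127.6351, 0.0441, 0.0008, -1.2567, -0.8551, -0.348, 0.1188, 0.2501, 0.6004]
{"dr": [[0.0, 0.0, 0.0], [0.0, 0.0, 0.0], [1.32, 0.0, -0.0], [2.64, -0.0, 0.0], [3.96, 0.0, -0.0], [5.28, -0.0, 0.0], [6.6, 0.0, -0.0], [7.92, -0.0, 0.0]], "xyz": [[0.0, 0.0, -2.5], [0.0, 0.0, -5.0], [-0.0, 1.3, -4.91], [-0.0, 2.57, -4.64], [-0.0, 3.79, -4.2], [0.0, 4.94, -3.6], [0.0, 5.99, -2.84], [0.0, 6.93, -1.95]], "jaw": [30, 30, 30, 30, 30, 30, 30, 30]}
```

send_rows(dr=[[0, 0, 0], [0, 0, 0], [1.32, 0, 0], [2.64, 0, 0], [3.96, 0, 0], [5.28, 0, 0], [6.6, 0, 0], [7.92, 0, 0]], xyz=[[0, 0, -2.5], [0, 0, -5.0], [0, 1.3, -4.91], [0, 2.57, -4.64], [0, 3.79, -4.2], [0, 4.94, -3.6], [0, 5.99, -2.84], [0, 6.93, -1.95]], jaw=[30, 30, 30, 30, 30, 30, 30, 30])

```text
time_s: 25.7
eef_pos: [0.5672, -0.2641, 0.2111]
eef_rot: [-0.082, 0.923, 0.374, -0.032]
wrist_force: [0.4, -0.8, 0.0]
opening: 0.3
grasp_force: 0.0
```

send_rows(dr=[[0, 0, 0], [0, 0, 0], [0, 0, 0], [-0.25, 0, 0], [-0.5, 0, 0], [-0.75, 0, 0], [-1.0, 0, 0], [-1.25, 0, 0]], xyz=[[0, 0, 1.67], [0, 0, 3.33], [0, 0, 5.0], [0, -0.12, 5.0], [0, -0.23, 5.0], [0, -0.35, 5.01], [0, -0.46, 5.02], [0, -0.58, 5.04]], jaw=[30, 30, 30, 25, 25, 25, 25, 25])

```text
time_s: 26.7
eef_pos: [0.557, -0.253, 0.1616]
eef_rot: [-0.02, 0.926, 0.376, -0.007]
wrist_force: [0.8, -0.7, -0.7]
opening: 0.25
grasp_force: 0.6
```

```bash
python3 -c "
from h import *
rep2()"
```

```text
[26.7, 87.6056, 0.0436, 0.0008, -1.1088, -0.6549, 0.093, -0.1668, 0.2502, 0.5968]
```

send_rows(dr=[[-0.31, 0, 0], [-0.62, 0, 0], [-0.93, 0, 0], [-1.24, 0, 0], [-1.55, 0, 0], [-1.86, 0, 0], [-2.17, 0, 0], [-2.48, 0, 0]], xyz=[[0, -0.143, 0], [0, -0.285, 0.01], [0, -0.428, 0.02], [0, -0.57, 0.04], [0, -0.711, 0.06], [0, -0.852, 0.08], [0, -0.992, 0.11], [0, -1.13, 0.15]], jaw=[25, 25, 25, 25, 25, 25, 25, 25])

```text
time_s: 27.7
eef_pos: [0.549, -0.2451, 0.1607]
eef_rot: [0.1, 0.921, 0.374, 0.042]
wrist_force: [2.0, -0.7, -1.7]
opening: 0.251
grasp_force: 0.6
```

```bash
python3 -c "
from h import *
rep2()"
```

```text
[27.7, 102.4982, 0.0437, 0.0007, -1.4741, -2.1146, 0.9371, -0.0755, 0.2512, 0.6277]
```

send_rows(dr=[[-0.31, 0, 0], [-0.62, 0, 0], [-0.93, 0, 0], [-1.24, 0, 0], [-1.55, 0, 0], [-1.86, 0, 0], [-2.17, 0, 0], [-2.48, 0, 0]], xyz=[[0, -0.143, 0], [0, -0.285, 0.01], [0, -0.428, 0.02], [0, -0.57, 0.04], [0, -0.711, 0.06], [0, -0.852, 0.08], [0, -0.992, 0.11], [0, -1.13, 0.15]], jaw=[25, 25, 25, 25, 25, 25, 25, 25])

```text
time_s: 28.7
eef_pos: [0.5416, -0.2375, 0.157]
eef_rot: [0.219, 0.9, 0.365, 0.09]
wrist_force: [1.1, -2.2, -0.1]
opening: 0.252
grasp_force: 0.8
```

```bash
python3 -c "
from h import *
rep2()"
```

```text
[28.7, 117.3973, 0.044, 0.0007, -2.0957, -1.1591, -0.7385, 0.0073, 0.2521, 0.7572]
```

send_rows(dr=[[-0.31, 0, 0], [-0.62, 0, 0], [-0.93, 0, 0], [-1.24, 0, 0], [-1.55, 0, 0], [-1.86, 0, 0], [-2.17, 0, 0], [-2.48, 0, 0]], xyz=[[0, -0.143, 0], [0, -0.285, 0.01], [0, -0.428, 0.02], [0, -0.57, 0.04], [0, -0.711, 0.06], [0, -0.852, 0.08], [0, -0.992, 0.11], [0, -1.13, 0.15]], jaw=[25, 25, 25, 25, 25, 25, 25, 25])

```text
time_s: 29.7
eef_pos: [0.5355, -0.2306, 0.1511]
eef_rot: [0.334, 0.864, 0.35, 0.137]
wrist_force: [0.8, -2.6, 1.6]
opening: 0.249
grasp_force: 1.0
```

```bash
python3 -c "
from h import *
rep2()"
```

```text
[29.7, 132.3106, 0.0442, 0.0011, -2.8811, -0.4075, -1.2516, -0.0242, 0.2494, 1.0029]
```

```bash
cat > fit.py <<'E'
from h import *
P=np.array([(62.85,2.2),(74.9,1.9),(86.9,1.7),(98.9,1.469),(110.9,1.251),(122.87,1.068),(128.0,1.015),(142.9,.78),(157.74,.629),(172.63,.600),(177.6,.597),(192.5,.628),(207.4,.757),(222.3,1.003)])
M=np.array([(110.4,2.8),(98.5,2.5),(86.7,2.2),(74.7,1.9),(62.7,1.6),(50.7,1.4)])
for n,D,off in(("plus",P,-2.5),("minus",M,2.5)):
    th=np.radians(D[:,0]+off);A=np.c_[np.ones(len(th)),np.cos(th),np.sin(th)];x,r,*_=np.linalg.lstsq(A,D[:,1],rcond=None)
    # plus: c-B sin(th-a0); minus: c+B sin(th-a0)
    s=-1 if n=="plus" else 1
    a0=np.degrees(np.arctan2(-s*x[1],s*x[2]));print(n,x,"up at handle",a0,"B/c",np.hypot(x[1],x[2])/x[0],(A@x-D[:,1]).round(3))
E
python3 fit.py; python3 -c "
from h import *
p,q=pose(132.2,.044);json.dump([list(p),list(q.as_quat())],open('cmd.json','w'))
rows([pose(132.2-7.92*max(i-2,0),.044+.025*min(i,2)) for i in range(1,9)],[30]*8)
"
```

```text
plus [ 1.74069367  1.13017252 -0.14280693] up at handle 82.79835650210316 B/c 0.6544283156455545 [-0.024  0.046  0.009  0.004 -0.003 -0.022 -0.047 -0.001  0.026  0.003
  0.005  0.024  0.019 -0.039]
minus [ 2.48551943 -1.46639299 -0.27293009] up at handle 100.54344331463116 B/c 0.6001063902009649 [ 0.005 -0.003 -0.008 -0.006  0.023 -0.011]
{"dr": [[0.0, 0.0, 0.0], [0.0, 0.0, 0.0], [1.32, 0.0, -0.0], [2.64, -0.0, 0.0], [3.96, -0.0, 0.0], [5.28, 0.0, 0.0], [6.6, 0.0, 0.0], [7.92, -0.0, 0.0]], "xyz": [[-0.0, -0.0, -2.5], [-0.0, -0.0, -5.0], [-0.0, 1.3, -4.91], [-0.0, 2.57, -4.64], [-0.0, 3.79, -4.2], [0.0, 4.94, -3.6], [-0.0, 5.99, -2.84], [0.0, 6.93, -1.95]], "jaw": [30, 30, 30, 30, 30, 30, 30, 30]}
```

send_rows(dr=[[0, 0, 0], [0, 0, 0], [1.32, 0, 0], [2.64, 0, 0], [3.96, 0, 0], [5.28, 0, 0], [6.6, 0, 0], [7.92, 0, 0]], xyz=[[0, 0, -2.5], [0, 0, -5.0], [0, 1.3, -4.91], [0, 2.57, -4.64], [0, 3.79, -4.2], [0, 4.94, -3.6], [0, 5.99, -2.84], [0, 6.93, -1.95]], jaw=[30, 30, 30, 30, 30, 30, 30, 30])

```text
time_s: 30.7
eef_pos: [0.5621, -0.2587, 0.2121]
eef_rot: [-0.045, 0.926, 0.376, -0.017]
wrist_force: [-0.8, 0.0, -0.9]
opening: 0.302
grasp_force: 0.0
```

send_rows(dr=[[0, 0, 0], [0, 0, 0], [0, 0, 0], [-0.25, 0, 0], [-0.5, 0, 0], [-0.75, 0, 0], [-1.0, 0, 0], [-1.25, 0, 0]], xyz=[[0, 0, 1.67], [0, 0, 3.33], [0, 0, 5.0], [0, -0.12, 5.0], [0, -0.23, 5.0], [0, -0.35, 5.01], [0, -0.46, 5.02], [0, -0.58, 5.04]], jaw=[30, 30, 30, 25, 25, 25, 25, 25])

```text
time_s: 31.7
eef_pos: [0.5544, -0.2504, 0.1615]
eef_rot: [0.018, 0.926, 0.376, 0.008]
wrist_force: [1.8, -1.9, -1.5]
opening: 0.252
grasp_force: 1.0
```

```bash
python3 -c "
from h import *
rep2()"
```

```text
[31.7, 92.2262, 0.0435, 0.0008, -2.5258, -1.6202, -0.0002, -0.2495, 0.2523, 1.0302]
```

send_rows(dr=[[-0.31, 0, 0], [-0.62, 0, 0], [-0.93, 0, 0], [-1.24, 0, 0], [-1.55, 0, 0], [-1.86, 0, 0], [-2.17, 0, 0], [-2.48, 0, 0]], xyz=[[0, -0.143, 0], [0, -0.285, 0.01], [0, -0.428, 0.02], [0, -0.57, 0.04], [0, -0.711, 0.06], [0, -0.852, 0.08], [0, -0.992, 0.11], [0, -1.13, 0.15]], jaw=[25, 25, 25, 25, 25, 25, 25, 25])

```text
time_s: 32.7
eef_pos: [0.5467, -0.2427, 0.1599]
eef_rot: [0.138, 0.916, 0.372, 0.057]
wrist_force: [1.9, -2.5, -1.8]
opening: 0.25
grasp_force: 1.3
```

```bash
python3 -c "
from h import *
rep2()"
```

```text
[32.7, 107.1486, 0.0438, 0.0006, -2.4328, -2.5931, -0.4038, -0.2109, 0.2495, 1.2843]
```

send_rows(dr=[[-0.31, 0, 0], [-0.62, 0, 0], [-0.93, 0, 0], [-1.24, 0, 0], [-1.55, 0, 0], [-1.86, 0, 0], [-2.17, 0, 0], [-2.48, 0, 0]], xyz=[[0, -0.143, 0], [0, -0.285, 0.01], [0, -0.428, 0.02], [0, -0.57, 0.04], [0, -0.711, 0.06], [0, -0.852, 0.08], [0, -0.992, 0.11], [0, -1.13, 0.15]], jaw=[25, 25, 25, 25, 25, 25, 25, 25])

```text
time_s: 33.7
eef_pos: [0.5398, -0.2355, 0.1558]
eef_rot: [0.256, 0.891, 0.361, 0.105]
wrist_force: [2.4, -3.7, -0.1]
opening: 0.252
grasp_force: 1.6
```

```bash
python3 -c "
from h import *
rep2()"
```

```text
[33.7, 122.0796, 0.0441, 0.0008, -3.5648, -2.3989, -0.8594, -0.1499, 0.2516, 1.5791]
```

send_rows(dr=[[-0.31, 0, 0], [-0.62, 0, 0], [-0.93, 0, 0], [-1.24, 0, 0], [-1.55, 0, 0], [-1.86, 0, 0], [-2.17, 0, 0], [-2.48, 0, 0]], xyz=[[0, -0.143, 0], [0, -0.285, 0.01], [0, -0.428, 0.02], [0, -0.57, 0.04], [0, -0.711, 0.06], [0, -0.852, 0.08], [0, -0.992, 0.11], [0, -1.13, 0.15]], jaw=[25, 25, 25, 25, 25, 25, 25, 25])

```text
time_s: 34.7
eef_pos: [0.5342, -0.229, 0.1492]
eef_rot: [0.369, 0.85, 0.345, 0.151]
wrist_force: [0.5, -4.4, 1.8]
opening: 0.249
grasp_force: 2.0
```

```bash
python3 -c "
from h import *
rep2()"
```

```text
[34.7, 136.9767, 0.0443, 0.0013, -3.6522, -1.33, -2.679, -0.2311, 0.2486, 1.9947]
```

send_rows(dr=[[0.31, 0, 0], [0.62, 0, 0], [0.93, 0, 0], [1.24, 0, 0], [1.55, 0, 0], [1.86, 0, 0], [2.17, 0, 0], [2.48, 0, 0]], xyz=[[0, 0.143, 0], [0, 0.285, 0.01], [0, 0.428, 0.02], [0, 0.57, 0.04], [0, 0.711, 0.06], [0, 0.852, 0.08], [0, 0.992, 0.11], [0, 1.13, 0.15]], jaw=[25, 25, 25, 25, 25, 25, 25, 25])

```text
time_s: 35.7
eef_pos: [0.5378, -0.2337, 0.1533]
eef_rot: [0.252, 0.892, 0.362, 0.103]
wrist_force: [-2.9, 3.3, 1.3]
opening: 0.25
grasp_force: 2.1
```

```bash
python3 -c "
from h import *
rep2()"
```

```text
[35.7, 121.6062, 0.0436, 0.0006, 3.0313, 3.3833, 0.1824, 0.8838, 0.25, 2.1002]
```

send_rows(dr=[[0.31, 0, 0], [0.62, 0, 0], [0.93, 0, 0], [1.24, 0, 0], [1.55, 0, 0], [1.86, 0, 0], [2.17, 0, 0], [2.48, 0, 0]], xyz=[[0, 0.143, 0], [0, 0.285, 0.01], [0, 0.428, 0.02], [0, 0.57, 0.04], [0, 0.711, 0.06], [0, 0.852, 0.08], [0, 0.992, 0.11], [0, 1.13, 0.15]], jaw=[25, 25, 25, 25, 25, 25, 25, 25])

```text
time_s: 36.7
eef_pos: [0.5451, -0.2411, 0.1585]
eef_rot: [0.134, 0.917, 0.372, 0.055]
wrist_force: [-4.2, 4.0, 2.9]
opening: 0.248
grasp_force: 2.5
```

```bash
python3 -c "
from h import *
rep2()"
```

```text
[36.7, 106.7197, 0.0432, 0.0006, 4.758, 4.4894, -0.2352, 0.871, 0.248, 2.536]
```

```bash
cat >> fit.py <<'E'
P=np.r_[P,[(227.2,1.03),(242.1,1.284),(257.1,1.579),(272,1.995)]];M=np.r_[M,[(256.6,2.10),(241.7,2.536)]]
def f(x,off=2.5):
    a0=x[0];return np.r_[x[1]-x[2]*np.sin(np.radians(P[:,0]-off-a0))-P[:,1],x[3]+x[4]*np.sin(np.radians(M[:,0]+off-a0))-M[:,1]]
r=least_squares(f,[83,1.8,1.2,2,1.2]);print(r.x,r.fun.round(3))
r=least_squares(lambda x:f(np.r_[x[0],x[1],x[2],x[1]*x[3],x[2]*x[3]]),[83,1.8,1.2,1]);print(r.x)
for D,o,s in((P,-2.5,-1),(M,2.5,1)):
    q=least_squares(lambda x:x[1]+s*x[2]*np.sin(np.radians(D[:,0]+o-x[0]))-D[:,1],[83,1.8,1.2]);print(q.x)
E
python3 fit.py|tail -6
```

```text
[82.26363336  1.76055623  1.16558529  2.04871736  1.43820306] [-0.004  0.06   0.017  0.007 -0.004 -0.027 -0.053 -0.009  0.017 -0.004
 -0.001  0.022  0.022 -0.029  0.02   0.027  0.026 -0.088 -0.018  0.011
  0.022  0.022  0.027 -0.05   0.028 -0.041]
[82.38476225  1.76342692  1.17628902  1.16690438]
[82.07172417  1.76160273  1.16692937]
[82.50453661  2.05170067  1.43445664]
```

```bash
python3 -c "
from h import *
p,q=pose(106.95,.044);json.dump([list(p),list(q.as_quat())],open('cmd.json','w'))
rows([pose(106.95+(3.7*min(i,6) if i<7 else 20.25),.044) for i in range(1,9)],[25]*8)
"
```

```text
{"dr": [[-0.62, -0.0, 0.0], [-1.23, -0.0, -0.0], [-1.85, -0.0, -0.0], [-2.47, -0.0, -0.0], [-3.08, -0.0, 0.0], [-3.7, 0.0, -0.0], [-3.38, -0.0, -0.0], [-3.38, -0.0, -0.0]], "xyz": [[-0.0, -0.28, 0.01], [0.0, -0.57, 0.04], [-0.0, -0.85, 0.08], [-0.0, -1.12, 0.15], [-0.0, -1.4, 0.23], [-0.0, -1.66, 0.33], [-0.0, -1.52, 0.27], [-0.0, -1.52, 0.27]], "jaw": [25, 25, 25, 25, 25, 25, 25, 25]}
```

send_rows(dr=[[-0.62, 0, 0], [-1.23, 0, 0], [-1.85, 0, 0], [-2.47, 0, 0], [-3.08, 0, 0], [-3.7, 0, 0], [-3.38, 0, 0], [-3.38, 0, 0]], xyz=[[0, -0.28, 0.01], [0, -0.57, 0.04], [0, -0.85, 0.08], [0, -1.12, 0.15], [0, -1.4, 0.23], [0, -1.66, 0.33], [0, -1.52, 0.27], [0, -1.52, 0.27]], jaw=[25, 25, 25, 25, 25, 25, 25, 25])

```text
time_s: 37.7
eef_pos: [0.5373, -0.2328, 0.1532]
eef_rot: [0.296, 0.878, 0.356, 0.121]
wrist_force: [0.1, -0.1, 0.4]
opening: 0.251
grasp_force: 0.0
```

send_rows(dr=[[0, 0, 0], [0, 0, 0], [0, 0, 0], [0, 0, 0], [0, 0, 0], [0, 0, 0], [0, 0, 0], [0, 0, 0]], xyz=[[0, 0, 0], [0, 0, 0], [0, 0, 0], [0, 0, 0], [0, 0, 0], [0, 0, 0], [0, 0, 0], [0, 0, 0]], jaw=[15, 8, 0, 0, 0, 0, 0, 0])

```text
time_s: 38.7
eef_pos: [0.5369, -0.2326, 0.1526]
eef_rot: [0.296, 0.878, 0.356, 0.121]
wrist_force: [-4.2, 4.7, 6.6]
opening: 0.147
grasp_force: 58.3
```

```bash
python3 -c "
from h import *
rep2()
b=ctrl.camera('side')[160:280,290:410];im=ctrl.camera('wrist')
A=cv2.resize(im,(440,330));B=cv2.resize(b,(330,330),interpolation=cv2.INTER_CUBIC)
cv2.imwrite('pics/c6.png',np.clip(np.hstack([A,B])[:,:,::-1]*1.4,0,255).astype(np.uint8));rep2()
C=w(S,hp(np.radians(127.2+45*np.arange(8)),.093));print(proj('wrist',C).round()*[.6875,.6875])"
```

```text
[38.7, 127.3015, 0.0439, 0.0007, 0.9956, 9.116, 0.2355, 0.2874, 0.1466, 58.3286]
[38.8, 127.3018, 0.0439, 0.0007, 0.4374, 8.6883, -0.6491, 0.2378, 0.1461, 58.3285]
[[222.75   264.    ]
 [102.4375 231.    ]
 [ 99.6875 184.25  ]
 [153.3125 158.125 ]
 [220.6875 149.875 ]
 [288.0625 157.4375]
 [342.375  183.5625]
 [341.6875 230.3125]]
```

View pics/c6.png

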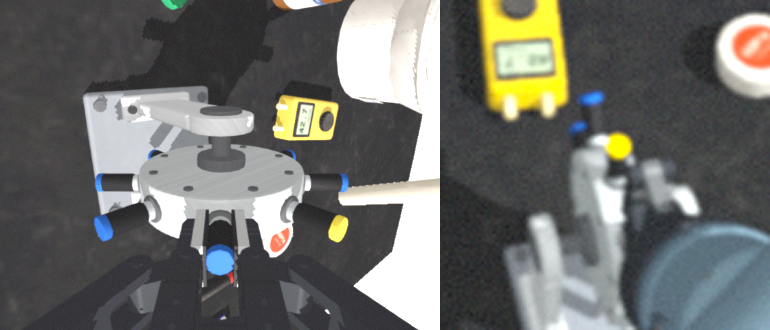

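```bash
python3 -c "
from bench import ctrl
print(ctrl.hand_in())"
```

```text
the job is handed in; nothing more can be done
None
```

The job is handed in at about 39 s: I turned the wheel about 180° by its handles, put the heavy side straight down by my estimate (good to about 3°), and left it clamped still in the gripper at about 58 N. The bystanders in view in the last pictures looked undisturbed, and no result came back from the hand-in.

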